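# Hold a spring clip open over a record card

## Robot

A 6-joint arm with a two-finger parallel gripper is mounted at the origin on the work surface. World frame = base frame: x ahead of the robot, y to its left, z up, the work surface at z = 0. Lengths are in mm, angles in rad, forces in N, time in s.
With the tool pointing down it reaches from about 275 to 850 mm from the base axis. Payload 5.2 kg.
Tool frame: the origin (TCP) lies between the finger pads; the fingertips stand 17 mm ahead of it and the grasp point (between the pads) lies 2 mm behind it; z points along the fingers, x is the direction in which the jaws open and shut, and the axes are right-handed (so a half turn about z gives the same grasp; the last joint's range is limited). The gripper opens to 85 mm and grips with 20 to 120 N. Pads are 22 mm wide; open, the fingers measure 114 mm over their backs; the gripper's body (76 mm by 85 mm) begins 54 mm behind the grasp point. The pads swing forward as they close: fully open they stand 13 mm farther back than shut.
Start: joints at [1.099, 0.259, 1.535, -0, 1.348, -0.203], TCP at [146.044, 530.261, 248.31] pointing down, gripper open.
Joint ranges: [-3.14, 3.14], [-0.91, 2.08], [0.19, 2.58], [-1.22, 4.36], [0.22, 2.71], [-3.12, 3.12]. Speed limits (rad/s): [2.57, 2.57, 3.14, 3.14, 3.14, 3.14].

## Interface

Orientations are given as [roll, pitch, yaw] about the fixed x, y, z axes, in that order (R = Rz(yaw) Ry(pitch) Rx(roll)).
In Python, from bench import * gives the robot as it stands.
- The arm moves only by the tool send_rows, never from a script. Its argument "motion" is a list of rows, each a list of 7 numbers: the shift along the tool's x, y, z in m, then the turn, a rotation vector about the tool's x, y, z in rad, then the finger opening in m, from 0 to 0.0854. A call has 1 to 20 rows; each row is the pose to reach, as a shift and turn from the pose measured when the call began, along the tool's axes at that moment; what a row does not reach only later rows make up. A row lasts 1/10 s, in which the tool goes at most 50 mm and 8.59 degrees, less where a joint would pass 70% of its speed; a pose out of reach is approached as far as the arm can. A call with a gripper value outside its range is refused whole. The fingers move at their own pace and stop on an object; "grip_force" is the grip in N (left out, the last holds). Time passes only in rows, so rows that repeat a pose let the fingers close. It gives the time, the measured TCP pose, the force and the opening at its end, in the units of the state.
- state(): the state, without advancing time (a new reading comes with each control period).
- snapshot(name): name is "side" or "top"; returns the picture (400x640x3 uint8, red, green, blue); there is no depth.
- get_calibration(name): a dict with "vfov" (degrees; the focal length in pixels is half the picture's height over the tangent of half this angle, whatever the lens; pixels are square), "cx", "cy" (the principal point, pixels), "R" (3x3) and "t" (3): a world point X has camera coordinates R X + t. Camera axes: x right, y down, z forward; pixel columns grow to the right and rows downward; lengths in mm; the calibration is good to about 2 mm. A picture is of the moment at which its call begins. get_calibration takes no time and is no camera call.
- finish_job(): hands the job in, once; it reports no verdict.
Trained networks look in the newest picture that a camera, given by its name, has taken for a name from the list of things; names that differ only in an ending like _2 or _b are one class to them, and where a whole thing is asked for, a point or a joint stands for the part that bears it (a point fixed in the world has none). Each returns a list of dicts, best first, with "score" (0 to 1); they miss things now and then, are a little off and sometimes report something else, mostly with a low value. They report only what shows in the picture. A call takes as long as a camera call. They do not tell look-alikes from the thing itself.
- masks_of(camera, thing): "pixels" (400x640 bool, what is visible of it) and "box" ([left, top, right, bottom] in pixels, round what is visible of it).
- pinpoint(camera, thing): "pixel" ([column, row] in pixels: a listed point, or the origin of a listed thing).
The state is a dict: "t": time; "joint_pos": joint angles; "joint_vel": joint speeds; "joint_efforts": joint torques, N m; "position": TCP position; "orientation": TCP orientation; "force": force on the tool from outside, world axes, zero at the start; "torque": the same for the moment, N m; "grip_width": finger opening in mm.
Only numpy, scipy, OpenCV 4.12 (cv2) and the standard library are available. Lean on these libraries where they do the work, as an engineer would, in place of code of your own. Each camera call takes 0.05 s, during which the arm holds its last target.

## Task

Squeeze the large spring clip open on its rail, lift it off, and carry it to the wide record card, where a colleague is about to tuck a slip of paper in. Hold the clip there upright and gaping wide, astride the middle of the card's top edge, one jaw well down on each side and nothing of the clip touching the card or its stand. Finish while still holding it open like that (do not let it bite or let go), and leave the other things on the desk where they are.

Things in the scene. Friction and masses are not known exactly. Their poses are not given: they have to be found in the camera images.
- clip_grip (a point): large steel spring clip (loose, 90 g), the point half-way between its rubber thumb pads, 43 mm above its pivot. Own z up the levers, y along the pivot, x the way jaws spread and pads close. Pads: 30 mm wide (y), 26 mm tall, nearly upright; span outside them 56 mm here (60 at their top) on the rail, 34 when squeezed to the stop; they rise 5 mm off the pivot as they close
- clip_tip1 (a point): lower end of the clip's jaw on its own +x side, mid-width; the jaw's end is a 6 mm thick round bead centred 3 mm above this point
- clip_tip2 (a point): the same on the clip's own -x side
- clip_gape (a joint): how far each half of the clip is turned open, rad: 0 as it bites the rail (6 mm between the jaws), -0.06 jaws shut, 0.28 at the stop, fully open (about 27 mm between the jaws). A spring shuts it; both halves move alike. Squeezing takes about 6 N on each pad at first, 11 N at the stop
- rail_top (a point): clip rail: an upright black plastic fin 6 mm thick, 190 mm long along its own y, on a foot 70 x 200 x 8 mm, fixed to the desk. Origin: middle of the fin's top edge, 62 mm above the desk. The large and a small clip sit on it, in either order; the large one's jaws reach 21 mm below the top edge, 33 mm above the foot
- wide_card_edge (a point): the wide record card: white stiff board 150 mm wide along its own y, 5 mm thick (own x), standing upright in a grey stand 55 x 170 x 22 mm, fixed to the desk. Origin: middle of the card's top edge, 125 mm above the desk; own z up
- narrow_card_edge (a point): the narrow record card, the same but 60 mm wide, in a stand 80 mm long: not the one wanted. Origin: middle of its top edge, 125 mm above the desk
- small_clip: small steel clip, 22 mm wide and 45 mm tall, hanging over the same rail; leave it. Origin: on its pivot line, at the rail's top edge
- tape_roll: roll of clear tape lying flat, 64 mm across, 18 mm high; leave it. Origin: centre of its underside
- stapler: stapler, 100 x 30 x 38 mm high; leave it. Origin: centre of its underside
- pen_pot: round pot with pens, 72 mm across, 150 mm high with the pens; leave it. Origin: centre of its underside
- tumbler: drinking glass, 70 mm across, 100 mm high; leave it. Origin: centre of its underside
- water_bottle: clear bottle, 62 mm across, 190 mm high; leave it. Origin: centre of its underside
- pill_jar: white jar, 52 mm across, 70 mm high; leave it. Origin: centre of its underside
- note_block: block of note paper, 76 x 76 x 30 mm; leave it. Origin: centre of its underside
- clip: the same clip, its hub (10 mm thick); origin on the pivot, mid-width, 43 mm below the point between the pads; axes as there. It starts upright, jaws down, biting the rail. Jaws are 44 mm wide (along y) and reach 43 mm below the pivot
- wide_card: the wide card with its stand, one fixed piece; origin: centre of the stand's underside; axes as at its edge
There are look-alikes about, which are no part of the job. What is shaped like the wide_card but purple or red is not meant.

How it is judged:
By the outcome, as a careful person would: the job done as asked, in the order asked, and still so for the second after the job is handed in, while the arm keeps its last pose, push and grip.
It also fails if it takes over 35 s, if anything falls off the work surface, if the arm or the gripper's body presses on something with over 40 N, if the wrist force passes 120 N, or if a joint passes its speed limit or range.

## Working session

There is one attempt and no reset: what is moved stays moved. The work goes in short steps, Python scripts to look and compute and a tool call to move; the robot and the scene stay as the last step left them, time stands still between calls to the robot, and variables do not carry over. Pictures are saved under pics/ and viewed, and the job is handed in when it is done.

Besides the shell and the picture viewer there is one more tool, called after "Request:" as name(argument=value, ...), one argument or row to a line, values as JSON. send_rows: Moves the arm, as the interface text tells. Its arguments: {"type":"object","properties":{"motion":{"type":"array"},"grip_force":{"type":"number"}},"required":["motion"]}

```bash
ls; mkdir -p pics
python3 - <<'E'
from bench import *
import cv2
print(state())
for n in ("side","top"):
    im=snapshot(n); cv2.imwrite(f"pics/{n}0.png",im[:,:,::-1])
    print(n,get_calibration(n))
E
```

```text
pics
{'t': 0.0, 'joint_pos': array([ 1.09919855e+00,  2.59345201e-01,  1.53609458e+00, -1.39874749e-06,
        1.34801770e+00, -2.02786500e-01]), 'joint_vel': array([-0.00029858, -0.00050479, -0.00080781,  0.00034512, -0.00087858,
        0.00189286]), 'joint_efforts': array([-5.72928348e-04, -4.46015060e+01, -2.90579492e+01, -5.49647993e-04,
        1.16093995e-02,  1.30901310e-05]), 'position': array([145.80717638, 529.79418313, 247.46887981]), 'orientation': array([-3.14121841e+00,  1.82689385e-03,  1.30198570e+00]), 'force': array([0.34795815, 0.42987052, 1.17225935]), 'torque': array([ 0.04876745, -0.00440314,  0.02770698]), 'grip_width': 85.53207143328659}
side {'vfov': 44.64028663916925, 'cx': 319.2265217651036, 'cy': 198.49510325906382, 'R': array([[ 0.98056781, -0.19533186,  0.01822754],
       [-0.07938164, -0.48002261, -0.87365717],
       [ 0.17940271,  0.85523316, -0.48620048]]), 't': array([-496.8351654 ,  125.71004555, 1366.0809788 ])}
top {'vfov': 50.5005411930244, 'cx': 318.7185550737529, 'cy': 199.29649639628178, 'R': array([[ 0.01200627, -0.99982746,  0.01417426],
       [-0.98629836, -0.01417391, -0.16436131],
       [ 0.16453386, -0.01200668, -0.98629836]]), 't': array([ -16.2673757 ,  542.06609714, 1156.94398761])}
```

View pics/side0.png

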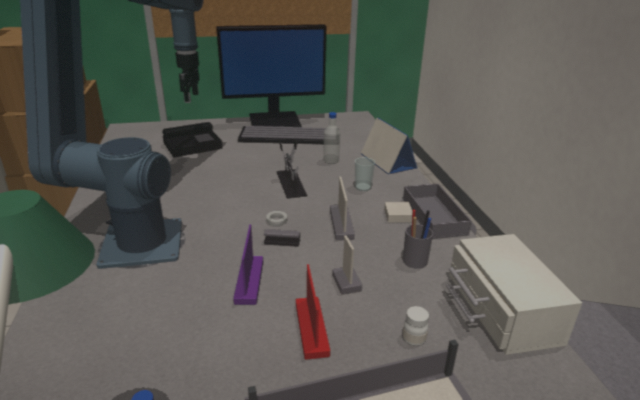

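View pics/top0.png

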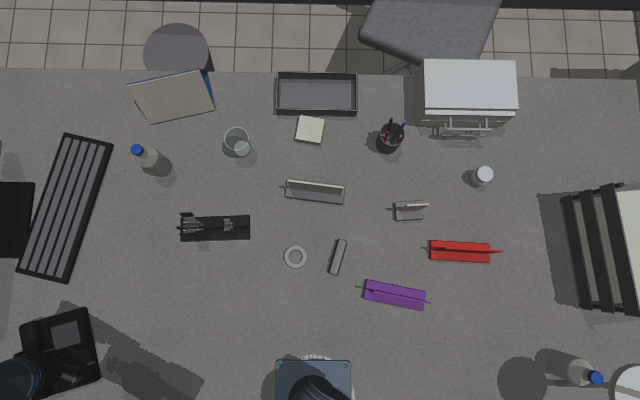

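```bash
cat > h.py <<'E'
from bench import *
import cv2, numpy as np
from scipy.spatial.transform import Rotation as Ro
C={}
def cal(n):
    if n not in C:
        c=get_calibration(n); c['f']=200/np.tan(np.radians(c['vfov']/2)); c['R']=np.array(c['R']); c['t']=np.array(c['t']); C[n]=c
    return C[n]
def proj(n,X):
    c=cal(n); q=np.atleast_2d(X)@c['R'].T+c['t']
    return q[:,:2]/q[:,2:]*c['f']+[c['cx'],c['cy']]
def ray(n,p):
    c=cal(n); d=np.array([(p[0]-c['cx'])/c['f'],(p[1]-c['cy'])/c['f'],1]); return -c['R'].T@c['t'], c['R'].T@d
def onz(n,p,z):
    o,d=ray(n,p); return o+d*(z-o[2])/d[2]
def tri(ps,pt):
    o1,d1=ray('side',ps);o2,d2=ray('top',pt)
    d1=d1/np.linalg.norm(d1);d2=d2/np.linalg.norm(d2)
    s=np.linalg.lstsq(np.c_[d1,-d2],o2-o1,rcond=None)[0]
    a=o1+s[0]*d1;b=o2+s[1]*d2
    return (a+b)/2,np.linalg.norm(a-b)
E
python3 - <<'E'
from h import *
np.set_printoptions(precision=1,suppress=True)
for n in("side","top"):
    snapshot(n)
    for th in ["clip_grip","clip_tip1","clip_tip2","rail_top","wide_card_edge","small_clip","clip"]:
        print(n,th,[(np.array(d['pixel']),round(d['score'],2)) for d in pinpoint(n,th)][:4])
print(state()['t'])
E
```

```text
side clip_grip [(array([287.8, 147.4]), 0.71)]
side clip_tip1 [(array([290.9, 166.1]), 0.65), (array([286., 167.]), 0.47)]
side clip_tip2 [(array([290.9, 166.1]), 0.65), (array([286., 167.]), 0.47)]
side rail_top [(array([290.9, 167.2]), 0.77)]
side wide_card_edge [(array([345.2, 189.3]), 0.9), (array([315. , 286.5]), 0.59), (array([246.6, 239.6]), 0.55)]
side small_clip [(array([291.6, 176.5]), 0.6)]
side clip [(array([289.8, 155.6]), 0.67)]
top clip_grip [(array([184.1, 221.3]), 0.7), (array([317.2, 194.5]), 0.36), (array([194.6, 223.9]), 0.28)]
top clip_tip1 [(array([196. , 223.1]), 0.63), (array([205.4, 226.7]), 0.56), (array([194. , 229.3]), 0.44)]
top clip_tip2 [(array([196. , 223.1]), 0.63), (array([205.4, 226.7]), 0.56), (array([194. , 229.3]), 0.44)]
top rail_top [(array([207.5, 227.2]), 0.75), (array([477. , 176.9]), 0.16)]
top wide_card_edge [(array([400.6, 295.9]), 0.89), (array([470.6, 249.2]), 0.83), (array([312.6, 181.4]), 0.56)]
top small_clip [(array([228.4, 224.7]), 0.59)]
top clip [(array([188.4, 225. ]), 0.65)]
0.9
```

The rail with the clips is at side ~(290,170) and top ~(215,228). The wide white card is at side (345,205) and top (315,190). The red and purple cards are decoys.

Run:
```python
from h import *
np.set_printoptions(precision=1,suppress=True)
s=cv2.imread("pics/side0.png");t=cv2.imread("pics/top0.png")
cv2.imwrite("pics/z1.png",np.vstack([cv2.resize(s[130:245,265:365],None,fx=5,fy=5,interpolation=2)]))
cv2.imwrite("pics/z2.png",cv2.resize(t[165:250,170:355],None,fx=4.3,fy=4.3,interpolation=2))
print("grip",tri((287.8,147.4),(184.1,221.3)))
print("clip",tri((289.8,155.6),(188.4,225)))
print("tip",tri((290.9,166.1),(196.0,223.1)),tri((286,167),(194,229.3)))
print("rail",tri((290.9,167.2),(207.5,227.2)))
print("card",tri((345.2,189.3),(312.6,181.4)))
print("small",tri((291.6,176.5),(228.4,224.7)))
```

```text
grip (array([464.5, 345.6, 114.8]), np.float64(4.466290194243442))
clip (array([464.3, 342. ,  84.8]), np.float64(8.220867911681966))
tip (array([469.9, 332.1,  48.9]), np.float64(1.075082480905433)) (array([453.2, 338. ,  43.8]), np.float64(1.4030825933297226))
rail (array([461.2, 296. ,  61.9]), np.float64(8.160065674096002))
card (array([581.1,   8.4, 116.7]), np.float64(4.723076442841173))
small (array([462.6, 241.2,  53.9]), np.float64(6.079928334231045))
```

View pics/z1.png

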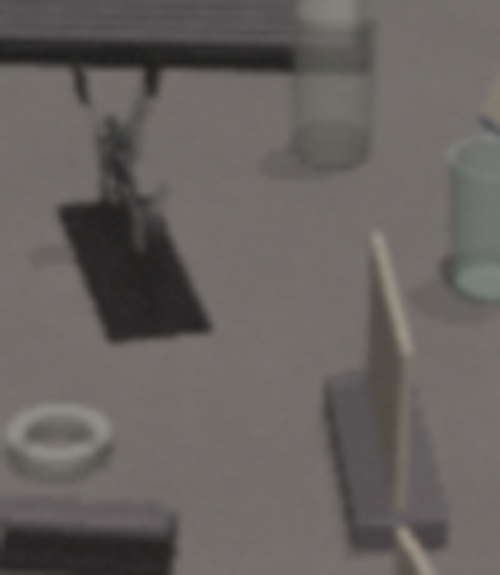

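View pics/z2.png

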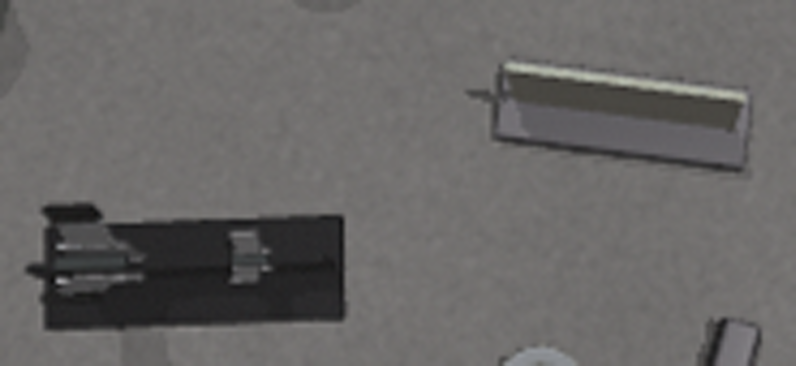

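Run:
```python
from h import *
np.set_printoptions(precision=1,suppress=True)
s=cv2.imread("pics/side0.png");t=cv2.imread("pics/top0.png")
for n in("side","top"): print(n,-cal(n)['R'].T@cal(n)['t'],cal(n)['f'])
# foot in top: dark
g=t.max(2)
roi=np.zeros_like(g);roi[205:250,175:256]=1
m=((g<45)&(roi>0)).astype(np.uint8)
m=cv2.morphologyEx(m,cv2.MORPH_OPEN,np.ones((3,3)))
ys,xs=np.nonzero(m);print(xs.min(),xs.max(),ys.min(),ys.max())
cv2.imwrite("pics/m.png",cv2.resize(m[200:255,170:260]*255,None,fx=8,fy=8,interpolation=0))
for n in("top","side"):
    snapshot(n)
    for th in ["rail_top","clip","clip_grip","wide_card"]:
        for d in masks_of(n,th)[:3]: print(n,th,round(d['score'],2),d['box'],d['pixels'].sum())
cv2.imwrite("pics/z3.png",cv2.resize(t[205:250,172:262],None,fx=8.5,fy=8.5,interpolation=2))
cv2.imwrite("pics/z4.png",cv2.resize(s[138:202,260:320],None,fx=9,fy=9,interpolation=2))
cv2.imwrite("pics/z5.png",cv2.resize(t[172:212,278:353],None,fx=10,fy=10,interpolation=2))
cv2.imwrite("pics/z6.png",cv2.resize(s[170:245,320:365],None,fx=8,fy=8,interpolation=2))
```

```text
side [  252.1 -1205.    783.1] 487.16247488382976
top [ 344.5    5.3 1230.4] 424.0554871275234
181 249 213 240
top rail_top 0.95 [172.6, 214.8, 249.5, 243.1] 1350
top rail_top 0.26 [327.6, 238.1, 343.3, 273.9] 364
top clip 0.77 [181.7, 213.5, 201.0, 235.6] 291
top clip 0.52 [297.2, 112.7, 325.9, 144.6] 710
top clip 0.39 [328.6, 237.2, 344.8, 274.6] 366
top clip_grip 0.63 [182.1, 211.4, 202.8, 233.4] 297
top wide_card 0.67 [287.3, 181.9, 346.7, 203.4] 1135
top wide_card 0.64 [425.6, 241.2, 500.1, 264.6] 1183
top wide_card 0.62 [364.6, 278.0, 428.8, 313.6] 1225
side rail_top 0.83 [277.7, 159.9, 309.7, 198.2] 553
side clip 0.62 [280.9, 138.4, 298.0, 168.7] 196
side clip_grip 0.71 [278.8, 142.2, 298.8, 167.3] 116
side wide_card 0.91 [328.5, 179.9, 352.2, 237.5] 785
side wide_card 0.73 [295.3, 266.4, 329.4, 359.2] 1756
side wide_card 0.59 [232.7, 225.1, 265.7, 303.7] 1315
```

View pics/z3.png

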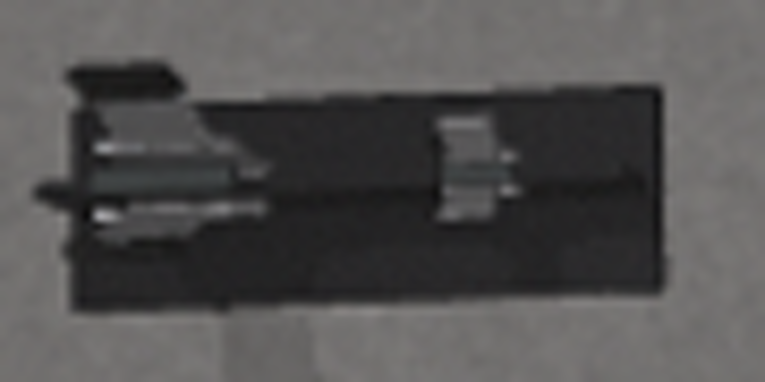

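View pics/z4.png

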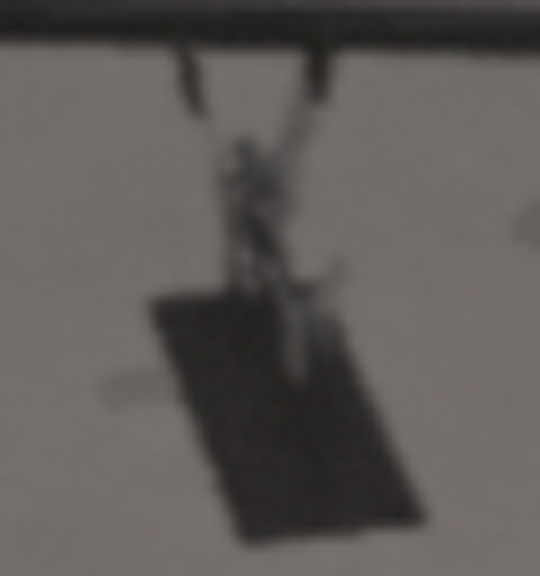

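View pics/z5.png

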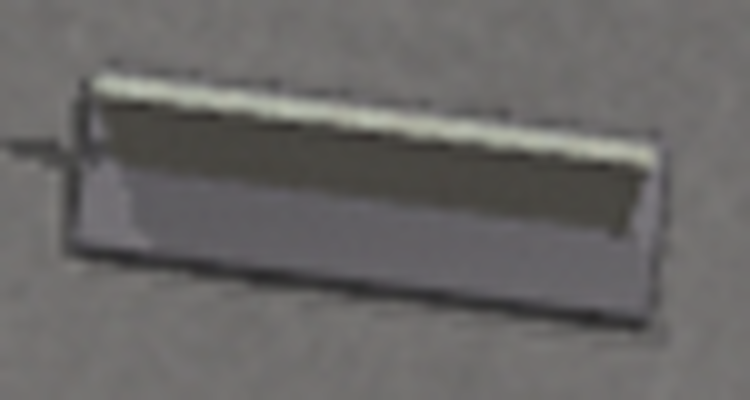

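View pics/z6.png

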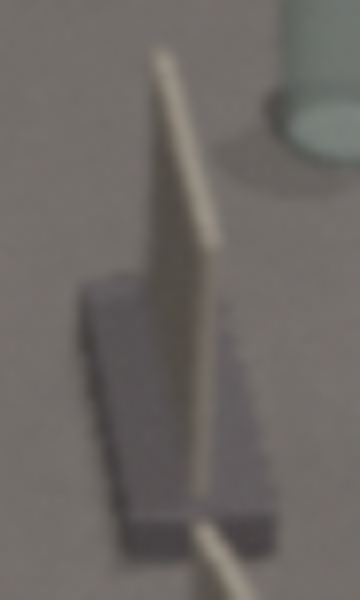

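```bash
cat > fit.py <<'E'
from h import *
from scipy.optimize import least_squares
np.set_printoptions(precision=2,suppress=True)
def px(z,s,o): return [o[0]+(z[0]+.5)/s-.5,o[1]+(z[1]+.5)/s-.5]
def place(p,L):
    c,s_=np.cos(p[2]),np.sin(p[2]); L=np.atleast_2d(np.array(L,float))
    return np.c_[p[0]+c*L[:,0]-s_*L[:,1],p[1]+s_*L[:,0]+c*L[:,1],L[:,2]]
def fit(obs,p0):
    def r(p): return np.concatenate([(proj(n,place(p,L))[0]-u) for n,L,u in obs])
    q=least_squares(r,p0,loss='soft_l1'); return q.x,r(q.x).reshape(-1,2)
T3=lambda z:px(z,8.5,(172,205)); S4=lambda z:px(z,9,(260,138)); T5=lambda z:px(z,10,(278,172)); S6=lambda z:px(z,8,(320,170))
card=[("top",(0,75,125),T5((95,82))),("top",(0,-75,125),T5((657,155))),("side",(0,75,125),S6((163,52))),("side",(0,-75,125),S6((212,243)))]
stand=[("top",(-27.5,85,0),T5((72,255))),("top",(-27.5,-85,0),T5((645,325))),("side",(-27.5,85,22),S6((82,288))),("side",(-27.5,-85,22),S6((122,520))),("side",(27.5,-85,22),S6((278,515)))]
rail=[("top",(35,100,8),T3((70,107))),("top",(35,-100,8),T3((660,88))),("top",(-35,-100,8),T3((660,292))),("top",(-35,100,8),T3((74,308))),
("side",(-35,100,8),S4((152,302))),("side",(35,-100,8),S4((428,520))),("side",(-35,-100,8),S4((241,535)))]
if __name__=="__main__":
    for nm,o,p in (("card",card,(580,8,0)),("card+stand",card+stand,(580,8,0)),("rail",rail,(460,290,0))):
        for w in(None,"top","side"):
            x,r=fit([q for q in o if w in(None,q[0])],p);print(nm,w,x)
            if w is None:print(r)
    # fin
    x,_=fit(rail,(460,290,0))
    print("fin ends top px",(proj("top",place(x,[(0,95,62),(0,-95,62)])) -[172,205])*8.5)
    for z,h in (((90,178),87),((235,172),87),((68,74),140),((168,68),140),((66,250),138)):
        print(z,h,onz("top",T3(z),h))
    g=[onz("top",T3(z),138) for z in((68,74),(168,68))]
    for z in((190,110),(318,103),(185,50),(318,50)): print("side pad",z,[onz("side",S4(z),h) for h in(114,127,140)])
E
python3 fit.py
```

```text
card None [573.01   2.27  -0.12]
[[ 0.01 -0.52]
 [-0.28 -0.52]
 [-0.59  0.47]
 [-0.46  0.87]]
card top [571.6    1.89  -0.12]
card side [575.51   6.11  -0.12]
card+stand None [573.32   2.1   -0.12]
[[ 0.08 -0.64]
 [-0.21 -0.63]
 [-0.47  0.48]
 [-0.34  0.89]
 [ 0.21 -0.33]
 [ 0.23  0.18]
 [-0.66 -0.94]
 [ 0.13 -0.2 ]
 [-0.18 -0.12]]
card+stand top [572.27   2.32  -0.11]
card+stand side [574.39   2.05  -0.13]
rail None [461.76 288.71   0.05]
[[ 0.34 -0.54]
 [ 0.31 -0.64]
 [ 0.54 -0.47]
 [-0.57  0.09]
 [-0.86 -0.3 ]
 [-0.6  -0.62]
 [-0.62 -0.14]]
rail top [460.63 289.21   0.04]
rail side [463.98 285.76   0.04]
fin ends top px [[ 31.31 184.82]
 [620.04 164.7 ]]
(90, 178) 87 [458.38 358.41  87.  ]
(235, 172) 87 [460.91 312.75  87.  ]
(68, 74) 140 [484.68 350.74 140.  ]
(168, 68) 140 [486.93 320.62 140.  ]
(66, 250) 138 [431.42 348.45 138.  ]
side pad (190, 110) [array([435.49, 330.61, 114.  ]), array([431.93, 300.77, 127.  ]), array([428.37, 270.93, 140.  ])]
side pad (318, 103) [array([484.68, 329.75, 114.  ]), array([480.16, 299.93, 127.  ]), array([475.64, 270.11, 140.  ])]
side pad (185, 50) [array([441.08, 389.51, 114.  ]), array([437.4 , 358.52, 127.  ]), array([433.73, 327.54, 140.  ])]
side pad (318, 50) [array([492.67, 381.56, 114.  ]), array([487.99, 350.73, 127.  ]), array([483.32, 319.9 , 140.  ])]
```

```bash
cat >> h.py <<'E'
def rel(target,yaw,verbose=True):
    s=state(); Rc=Ro.from_euler('xyz',s['orientation']); Rt=Ro.from_euler('xyz',[np.pi,0,yaw])
    d=Rc.inv().apply(np.array(target,float)-s['position'])/1000
    w=(Rc.inv()*Rt).as_rotvec()
    print("t",round(s['t'],2),"pos",s['position'].round(1),"ori",s['orientation'].round(3),"d",d.round(4),"w",w.round(4)); return d,w
E
python3 -c "
from h import *
rel((459.5,336,215),0.045)
for p in ((150,160),): print(onz('top',p,0))
"
```

```text
t 1.4 pos [146.  530.2 248.3] ori [-3.142  0.     1.302] d [-0.104   0.3538  0.0333] w [0.    0.    1.257]
[660.87371268 492.97227761   0.        ]
```

Request:
send_rows(
  motion=[
    [-0.0104, 0.0354, 0, 0, 0, 0.1257, 0.085],
    [-0.0208, 0.0708, 0, 0, 0, 0.2514, 0.085],
    [-0.0312, 0.1061, 0, 0, 0, 0.3771, 0.085],
    [-0.0416, 0.1415, 0, 0, 0, 0.5028, 0.085],
    [-0.052, 0.1769, 0.005, 0, 0, 0.6285, 0.085],
    [-0.0624, 0.2123, 0.01, 0, 0, 0.7542, 0.085],
    [-0.0728, 0.2477, 0.015, 0, 0, 0.88, 0.085],
    [-0.0832, 0.283, 0.02, 0, 0, 1.0056, 0.085],
    [-0.0936, 0.3184, 0.027, 0, 0, 1.131, 0.085],
    [-0.104, 0.3538, 0.033, 0, 0, 1.257, 0.085],
    [-0.104, 0.3538, 0.033, 0, 0, 1.257, 0.085],
    [-0.104, 0.3538, 0.033, 0, 0, 1.257, 0.085],
  ],
  grip_force=40,
)

```text
t: 2.6
position: [459.9, 335.4, 214.9]
orientation: [3.142, 0.001, 0.044]
force: [0.3, 0.5, 0.2]
grip_width: 85.0
```

Run:
```python
from h import *
s=snapshot("side")[:,:,::-1]; t=snapshot("top")[:,:,::-1]
st=state();p=st['position']
print(st['t'],p,st['orientation'])
tip=p-[0,0,17]
Rm=Ro.from_euler('xyz',st['orientation']).as_matrix()
pts={n:proj(n,[tip+Rm[:,0]*k for k in(-42.5,0,42.5)]) for n in("side","top")}
print(pts)
s=np.ascontiguousarray(s);t=np.ascontiguousarray(t)
a=cv2.resize(s[90:210,240:340],None,fx=5,fy=5,interpolation=2);b=cv2.resize(t[165:255,150:260],None,fx=6,fy=6,interpolation=2)
for q in pts["side"]: cv2.circle(a,tuple(int(v) for v in (q-[240,90]+.5)*5),2,(0,0,255),-1)
for q in pts["top"]: cv2.circle(b,tuple(int(v) for v in (q-[150,165]+.5)*6),2,(0,0,255),-1)
cv2.imwrite("pics/a1.png",a);cv2.imwrite("pics/b1.png",b)
```

```text
2.7 [458.88616234 336.43797449 215.40369448] [-3.14129042e+00  4.06178625e-04  4.62727529e-02]
{'side': array([[274.34242001, 126.40748855],
       [286.85149019, 125.53944653],
       [299.21936877, 124.68120221]]), 'top': array([[176.97184304, 238.15183461],
       [177.33180501, 220.6852059 ],
       [177.68693473, 203.45305453]])}
```

View pics/a1.png

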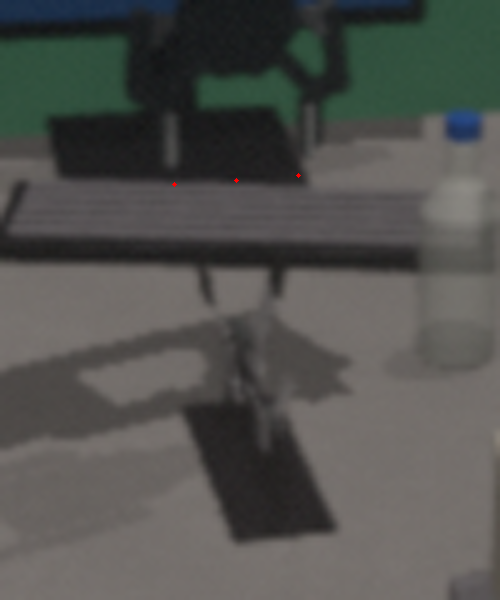

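View pics/b1.png

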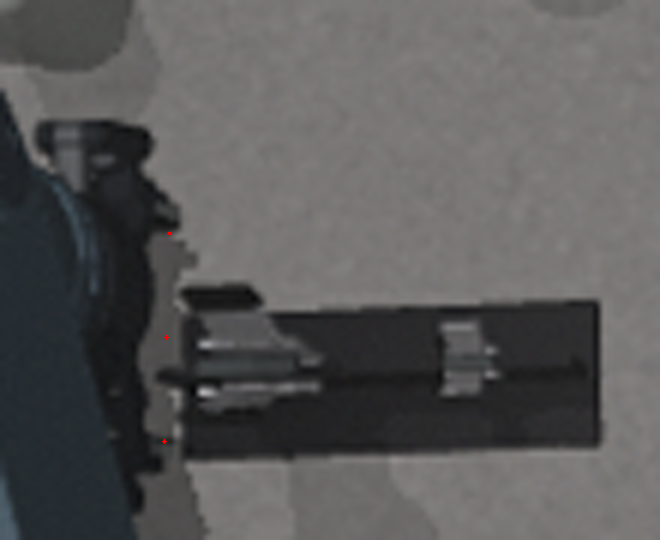

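Run:
```python
from h import *
for z in (211,127,114): print(z,(proj("side",[458.9,336.4,z])[0]-[240,90]+.5)*5,(proj("top",[458.9,336.4,z])[0]-[150,165]+.5)*6)
rel((459.5,336,119.5),0.045)
```

```text
211 [236.52124244 162.43866452] [157.20383677 333.4780015 ]
127 [238.24802521 278.53100214] [218.90355505 355.95614337]
114 [238.5077664  295.99351265] [227.63371637 359.13667337]
t 2.7 pos [458.9 336.4 215.4] ori [-3.141  0.     0.046] d [0.0006 0.0005 0.0959] w [-0.0003  0.0004  0.0013]
```

Request:
send_rows(
  motion=[
    [0, 0, 0.02, 0, 0, 0, 0.085],
    [0, 0, 0.04, 0, 0, 0, 0.085],
    [0, 0, 0.06, 0, 0, 0, 0.085],
    [0, 0, 0.075, 0, 0, 0, 0.085],
    [0, 0, 0.088, 0, 0, 0, 0.085],
    [0, 0, 0.096, 0, 0, 0, 0.085],
    [0, 0, 0.096, 0, 0, 0, 0.085],
  ],
  grip_force=40,
)

```text
t: 3.4
position: [457.8, 336.6, 118.6]
orientation: [3.141, 0.002, 0.047]
force: [-0.1, 0.5, -0.1]
grip_width: 84.9
```

Run:
```python
from h import *
s=snapshot("side")[:,:,::-1]; t=snapshot("top")[:,:,::-1]
st=state();print(st['t'],st['position'],st['force'],st['grip_width'])
cv2.imwrite("pics/a2.png",np.hstack([cv2.resize(s[110:210,250:325],None,fx=5.3,fy=5.3,interpolation=2)[:530],cv2.resize(t[180:260,150:215],None,fx=6,fy=6,interpolation=2)[:480].copy() if 0 else cv2.resize(t[180:280,150:225],(397,530),interpolation=2)]))
```

```text
3.5 [458.93726074 336.83143691 119.90266218] [ 0.1564797   0.01069715 -0.01503107] 84.9541998644073
```

View pics/a2.png

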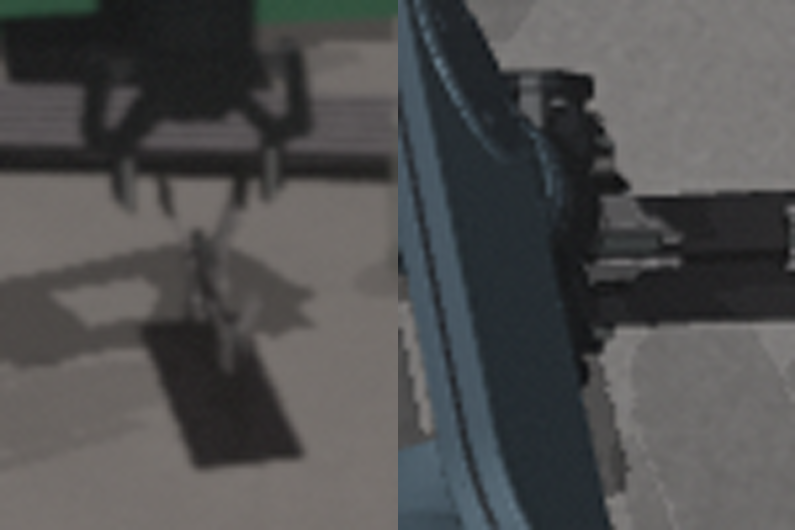

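Request:
send_rows(
  motion=[
    [0.001, 0, 0, 0, 0, 0, 0.08],
    [0.001, 0, 0, 0, 0, 0, 0.072],
    [0.001, 0, 0, 0, 0, 0, 0.065],
    [0.001, 0, 0, 0, 0, 0, 0.06],
    [0.001, 0, 0, 0, 0, 0, 0.058],
    [0.001, 0, 0, 0, 0, 0, 0.058],
  ],
  grip_force=40,
)

```text
t: 4.1
position: [459.9, 336.8, 119.8]
orientation: [-3.141, -0.0, 0.047]
force: [-0.5, 0.0, -1.4]
grip_width: 57.7
```

Request:
send_rows(
  motion=[
    [0, 0, 0, 0, 0, 0, 0.056],
    [0, 0, -0.0008, 0, 0, 0, 0.054],
    [0, 0, -0.0016, 0, 0, 0, 0.052],
    [0, 0, -0.0024, 0, 0, 0, 0.05],
    [0, 0, -0.0032, 0, 0, 0, 0.048],
    [0, 0, -0.004, 0, 0, 0, 0.046],
  ],
  grip_force=40,
)

```text
t: 4.7
position: [459.9, 336.8, 123.9]
orientation: [-3.141, -0.0, 0.047]
force: [0.7, 0.5, -0.5]
grip_width: 46.2
```

Request:
send_rows(
  motion=[
    [0, 0, -0.0008, 0, 0, 0, 0.044],
    [0, 0, -0.0016, 0, 0, 0, 0.042],
    [0, 0, -0.0024, 0, 0, 0, 0.04],
    [0, 0, -0.0032, 0, 0, 0, 0.038],
    [0, 0, -0.0038, 0, 0, 0, 0.036],
    [0, 0, -0.0044, 0, 0, 0, 0.034],
    [0, 0, -0.0046, 0, 0, 0, 0.03],
    [0, 0, -0.0046, 0, 0, 0, 0.03],
    [0, 0, -0.0046, 0, 0, 0, 0.03],
  ],
  grip_force=40,
)

```text
t: 5.6
position: [459.9, 336.8, 128.5]
orientation: [-3.141, -0.0, 0.047]
force: [-0.3, -0.3, -1.3]
grip_width: 30.9
```

Run:
```python
from h import *
s=snapshot("side")[:,:,::-1]; t=snapshot("top")[:,:,::-1]
st=state();print(st['t'],st['position'],st['force'],st['grip_width'])
cv2.imwrite("pics/a3.png",np.hstack([cv2.resize(s[110:210,250:325],(397,530),interpolation=2),cv2.resize(t[180:280,150:225],(397,530),interpolation=2)]))
```

```text
5.7 [459.90966552 336.78399427 128.45265779] [ 0.40471308  0.74099859 -0.9493291 ] 30.759767006535412
```

View pics/a3.png

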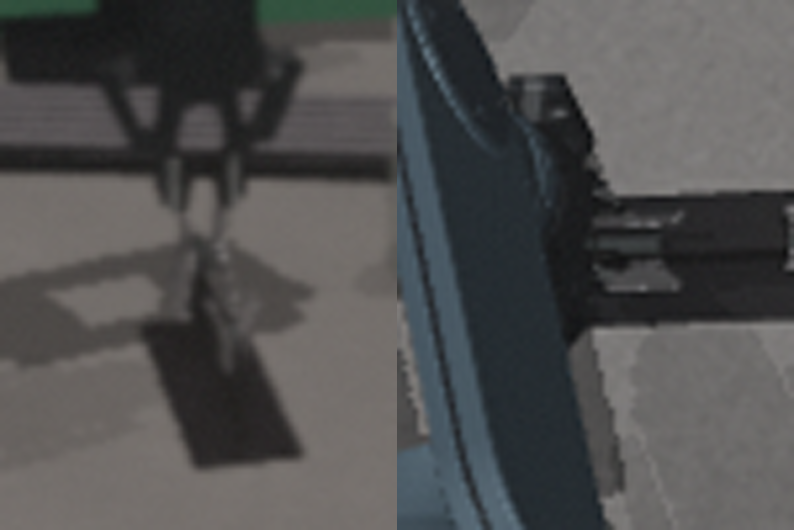

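Request:
send_rows(
  motion=[
    [0, 0, 0, 0, 0, 0, 0.026],
    [0, 0, 0, 0, 0, 0, 0.026],
    [0, 0, -0.004, 0, 0, 0, 0.026],
    [0, 0, -0.012, 0, 0, 0, 0.026],
    [0, 0, -0.022, 0, 0, 0, 0.026],
    [0, 0, -0.032, 0, 0, 0, 0.026],
    [0, 0, -0.045, 0, 0, 0, 0.026],
    [0, 0, -0.06, 0, 0, 0, 0.026],
    [0, 0, -0.08, 0, 0, 0, 0.026],
    [0, 0, -0.1, 0, 0, 0, 0.026],
    [0, 0, -0.115, 0, 0, 0, 0.026],
    [0, 0, -0.12, 0, 0, 0, 0.026],
    [0, 0, -0.12, 0, 0, 0, 0.026],
  ],
  grip_force=40,
)

```text
t: 7.0
position: [460.3, 336.9, 249.8]
orientation: [-3.14, -0.002, 0.047]
force: [-0.1, 0.1, -1.1]
grip_width: 31.1
```

Run:
```python
from h import *
s=snapshot("side")[:,:,::-1]; t=snapshot("top")[:,:,::-1]
st=state();print(st['t'],st['position'],st['force'],st['grip_width'])
cv2.imwrite("pics/a4.png",np.hstack([cv2.resize(s[90:190,250:325],(397,530),interpolation=2),cv2.resize(t[180:280,140:215],(397,530),interpolation=2)]))
```

```text
7.1 [459.55613463 336.57012888 248.01930034] [-0.24502484  0.80105276 -1.43649076] 30.420656965036716
```

View pics/a4.png

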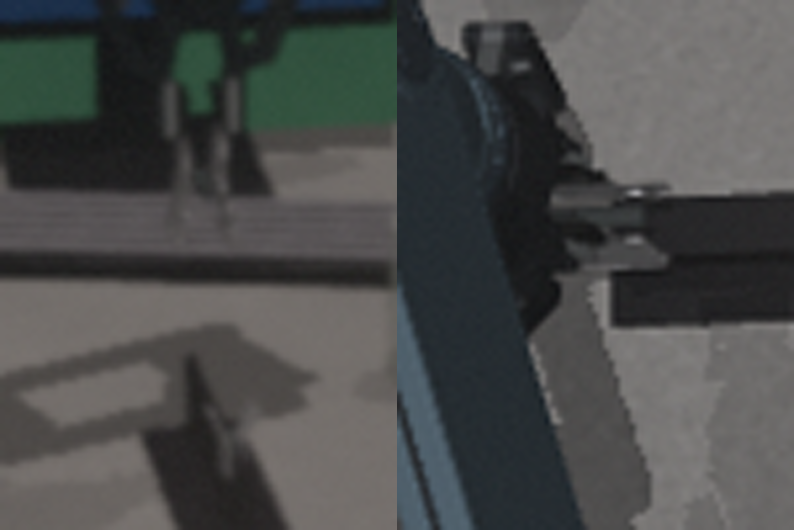

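Run:
```python
from h import *
rel((572.5,2.2,249),-0.12)
```

```text
t 7.1 pos [459.6 336.6 248. ] ori [-3.141e+00  1.000e-03  4.700e-02] d [ 0.0972  0.3393 -0.0011] w [-1.000e-04  7.000e-04  1.668e-01]
```

Request:
send_rows(
  motion=[
    [0.003, 0.01, 0, 0, 0, 0.005, 0.026],
    [0.009, 0.03, 0, 0, 0, 0.015, 0.026],
    [0.017, 0.058, 0, 0, 0, 0.029, 0.026],
    [0.026, 0.09, 0, 0, 0, 0.044, 0.026],
    [0.035, 0.123, 0, 0, 0, 0.06, 0.026],
    [0.044, 0.155, 0, 0, 0, 0.076, 0.026],
    [0.053, 0.187, 0, 0, 0, 0.092, 0.026],
    [0.063, 0.219, 0, 0, 0, 0.108, 0.026],
    [0.072, 0.251, 0, 0, 0, 0.123, 0.026],
    [0.08, 0.281, 0, 0, 0, 0.138, 0.026],
    [0.088, 0.307, 0, 0, 0, 0.151, 0.026],
    [0.093, 0.326, 0, 0, 0, 0.16, 0.026],
    [0.0965, 0.336, 0, 0, 0, 0.165, 0.026],
    [0.0972, 0.339, 0, 0, 0, 0.167, 0.026],
    [0.0972, 0.339, 0, 0, 0, 0.167, 0.026],
    [0.0972, 0.339, 0, 0, 0, 0.167, 0.026],
  ],
  grip_force=40,
)

```text
t: 8.7
position: [572.1, 3.3, 247.8]
orientation: [-3.141, 0.001, -0.119]
force: [0.2, -0.3, -1.3]
grip_width: 30.9
```

Run:
```python
from h import *
np.set_printoptions(precision=1,suppress=True)
s=snapshot("side")[:,:,::-1]; t=snapshot("top")[:,:,::-1]
st=state();print(st['t'],st['position'],st['orientation'],st['force'],st['grip_width'])
for n in("side","top"):
    for th in ["clip_grip","clip_tip1","clip","wide_card_edge"]:
        print(n,th,[(np.array(d['pixel']),round(d['score'],2)) for d in pinpoint(n,th)][:3])
cv2.imwrite("pics/full5.png",s);cv2.imwrite("pics/full5t.png",t)
cv2.imwrite("pics/a5.png",np.hstack([cv2.resize(s[110:240,315:390],(346,600),interpolation=2),cv2.resize(t[160:250,280:350],(450,600),interpolation=2)]))
```

```text
8.8 [572.2   3.5 247.9] [-3.1  0.  -0.1] [ 0.5  0.4 -1.1] 30.675905348431396
side clip_grip [(array([342.9, 152.7]), 0.8), (array([342.5, 225.8]), 0.67), (array([397.7, 217.1]), 0.5)]
side clip_tip1 [(array([339., 175.]), 0.68), (array([350.5, 178.6]), 0.48)]
side clip [(array([343. , 163.6]), 0.61)]
side wide_card_edge [(array([245.3, 239.6]), 0.71), (array([341.3, 188.6]), 0.58)]
top clip_grip [(array([312.4, 171.2]), 0.47)]
top clip_tip1 [(array([313.8, 187.4]), 0.49)]
top clip [(array([314., 178.]), 0.61), (array([316.3, 189.6]), 0.31)]
top wide_card_edge [(array([402.1, 294.5]), 0.79), (array([469.4, 248.1]), 0.77), (array([311.5, 183.3]), 0.65)]
```

View pics/a5.png

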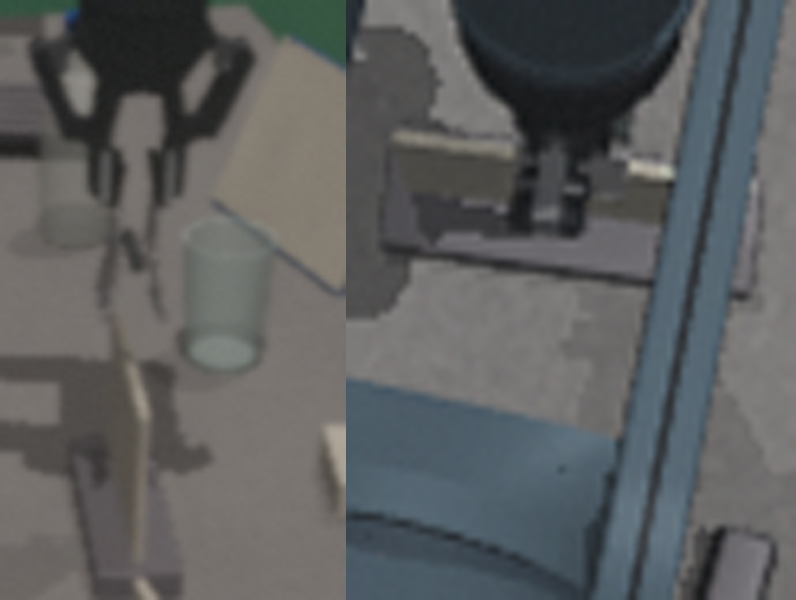

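Run:
```python
from h import *
np.set_printoptions(precision=1,suppress=True)
for z in(255,250,205,200,160,155,150): print(z,proj("side",[572.2,3.5,z])[0],proj("top",[572.2,3.5,z])[0])
R=Ro.from_euler('z',-.12).as_matrix()
for z in (165,160,155): print(z,[proj("side",np.array([572.2,3.5,z])+R@[sx*16,-22,0])[0] for sx in(-1,1)])
print("grip tri",tri((342.9,152.7),(312.4,171.2)),"clip",tri((343,163.6),(314,178)),"tip mid",tri((344.75,176.8),(313.8,187.4)))
for dz in (1,): print(tri((339,175),(313.8,187.4)))
# card edge fit in side image coords: line at mid
print("card mid side",proj("side",[572.5,2.2,125])[0])
```

```text
255 [343.9 146.4] [314.8 172. ]
250 [343.8 148.1] [314.8 172.5]
205 [343.1 162.8] [314.7 176.6]
200 [343.  164.4] [314.7 177.1]
160 [342.5 177.1] [314.6 180.4]
155 [342.4 178.7] [314.6 180.8]
150 [342.3 180.2] [314.6 181.2]
165 [array([337.8, 179.1]), array([349.1, 178.9])]
160 [array([337.7, 180.7]), array([349. , 180.5])]
155 [array([337.7, 182.3]), array([348.9, 182.1])]
grip tri (array([575.5,   9.8, 233.9]), np.float64(7.183662462844711)) clip (array([570.9,   4.9, 201.7]), np.float64(2.8443386771398984)) tip mid (array([566.4,   3.3, 159.3]), np.float64(24.643150409752934))
(array([557.3,   4.6, 166.5]), np.float64(9.339642009724752))
card mid side [342.2 188.1]
```

Run:
```python
from h import *
rel((573,2.5,200),-0.12)
```

```text
t 9.2 pos [572.5   2.6 247.9] ori [-3.142e+00  1.000e-03 -1.200e-01] d [0.0006 0.     0.0479] w [-0.      0.0006  0.    ]
```

Request:
send_rows(
  motion=[
    [0.0007, 0, 0.003, 0, 0, 0, 0.026],
    [0.0007, 0, 0.01, 0, 0, 0, 0.026],
    [0.0007, 0, 0.018, 0, 0, 0, 0.026],
    [0.0007, 0, 0.026, 0, 0, 0, 0.026],
    [0.0007, 0, 0.034, 0, 0, 0, 0.026],
    [0.0007, 0, 0.041, 0, 0, 0, 0.026],
    [0.0007, 0, 0.046, 0, 0, 0, 0.026],
    [0.0007, 0, 0.048, 0, 0, 0, 0.026],
    [0.0007, 0, 0.048, 0, 0, 0, 0.026],
  ],
  grip_force=40,
)

```text
t: 10.1
position: [573.0, 2.6, 199.6]
orientation: [-3.142, 0.001, -0.12]
force: [0.0, -0.8, -1.3]
grip_width: 30.3
```

Run:
```python
from h import *
np.set_printoptions(precision=2,suppress=True)
s=snapshot("side")[:,:,::-1]; t=snapshot("top")[:,:,::-1]
st=state();print(st['t'],st['position'],st['orientation'],st['force'],st['grip_width'])
cv2.imwrite("pics/a6.png",np.hstack([cv2.resize(s[140:240,320:370],(300,600),interpolation=2),cv2.resize(t[160:230,280:350],(500,500),interpolation=2)[:600].copy() if 0 else cv2.copyMakeBorder(cv2.resize(t[160:230,280:350],(490,490),interpolation=2),0,110,0,0,0)]))
```

```text
10.2 [573.37   2.53 200.23] [ 3.14  0.   -0.12] [-0.34  0.34 -1.03] 30.89134006032506
```

View pics/a6.png

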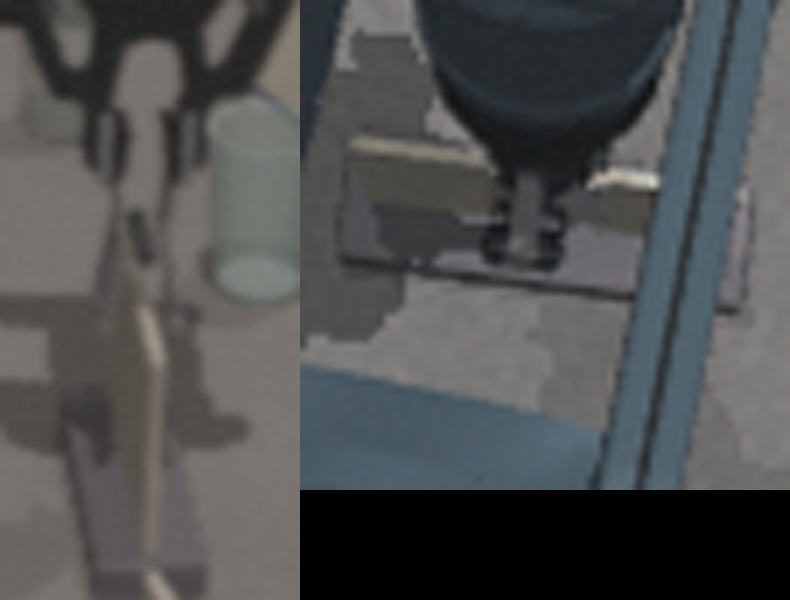

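Run:
```python
from h import *
np.set_printoptions(precision=2,suppress=True)
# average several side pictures
s=np.mean([snapshot("side").astype(float) for _ in range(4)],0)[:,:,::-1]
z=cv2.resize(s[160:210,325:360],(560,800),interpolation=cv2.INTER_CUBIC)[:600]
z=np.clip((z-30)*1.8,0,255).astype(np.uint8)
R=Ro.from_euler('z',-.12).as_matrix()
dx=.6
for k in(-75,-22,22,75):
    q=proj("side",np.array([572.8,2.2,125])+R@[0,k,0])[0]; print(k,(q-[325,160]+.5)*16)
print((np.array([339.95,176.05])-[325,160]+.5)*16,(np.array([346.05,199.9])-[325,160]+.5)*16)
for k in(-22,22):
  for sx in(-1,1):
    q=proj("side",st+R@[sx*16.5,k,-84])[0] if (st:=state()['position']) is not None else 0
    print("tip",k,sx,(q-[325,160]+.5)*16)
cv2.imwrite("pics/a7.png",z)
```

```text
-75 [335.44 661.21]
-22 [298.78 515.59]
22 [270.14 401.85]
75 [237.62 272.68]
[247.2 264.8] [344.8 646.4]
tip -22 -1 [207.63 559.07]
tip -22 1 [390.71 555.26]
tip 22 -1 [181.5  444.43]
tip 22 1 [359.73 440.92]
```

View pics/a7.png

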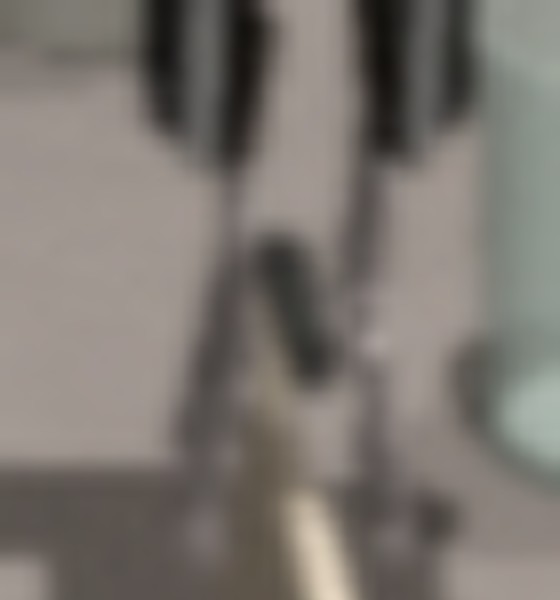

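Run:
```python
from h import *
np.set_printoptions(precision=2,suppress=True)
s=np.mean([snapshot("top").astype(float) for _ in range(4)],0)[:,:,::-1]
z=cv2.resize(s[168:208,283:333],(800,640),interpolation=cv2.INTER_CUBIC)[:600]
z=np.clip((z-10)*1.8,0,255).astype(np.uint8)
R=Ro.from_euler('z',-.12).as_matrix(); st=state(); p=st['position'];print(st['t'])
def m(name,off,c):
    q=(proj("top",p+R@np.array(off,float))[0]-[283,168]+.5)*16; print(name,q); cv2.circle(z,tuple(int(v) for v in q),3,c,-1)
for k in(-15,15):
    m("padtop-",[-17,k,16],(0,0,255)); m("padbot-",[-17,k,-9],(0,0,255))
for k in(-22,22):
    m("hub",[0,k,-45],(0,255,0)); m("tip",[-16,k,-84],(255,0,0))
q=(proj("top",np.array([572.8,2.2,125])+R@[0,0,0])[0]-[283,168]+.5)*16; cv2.circle(z,tuple(int(v) for v in q),3,(0,255,255),-1);print(q)
for k in(-11,11): m("fing",[-32,k,0],(255,255,0))
cv2.imwrite("pics/a8.png",z)
```

```text
10.6
padtop- [604.14 245.12]
padbot- [601.3  277.56]
padtop- [409.29 219.21]
padbot- [410.98 252.24]
hub [654.08 225.21]
tip [635.82 366.11]
hub [384.68 189.39]
tip [374.93 331.37]
[520.44 247.29]
fing [563.93 356.95]
fing [422.85 338.17]
```

View pics/a8.png

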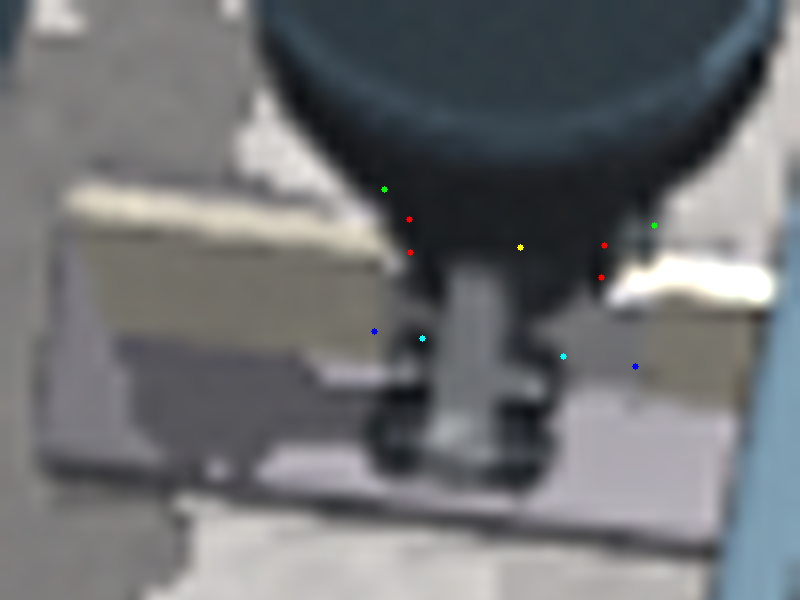

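Request:
send_rows(
  motion=[
    [0.0008, 0, 0, 0, 0, 0, 0.026],
    [0.0016, 0, 0.002, 0, 0, 0, 0.026],
    [0.0016, 0, 0.005, 0, 0, 0, 0.026],
    [0.0016, 0, 0.008, 0, 0, 0, 0.026],
    [0.0016, 0, 0.011, 0, 0, 0, 0.026],
    [0.0016, 0, 0.013, 0, 0, 0, 0.026],
    [0.0016, 0, 0.014, 0, 0, 0, 0.026],
    [0.0016, 0, 0.014, 0, 0, 0, 0.026],
    [0.0016, 0, 0.014, 0, 0, 0, 0.026],
  ],
  grip_force=40,
)

```text
t: 11.5
position: [574.8, 2.4, 186.1]
orientation: [-3.142, 0.0, -0.12]
force: [-0.9, -0.7, -0.7]
grip_width: 30.4
```

Run:
```python
from h import *
np.set_printoptions(precision=2,suppress=True)
st=state();print(st['t'],st['position'],st['orientation'],st['force'],st['grip_width'])
s=np.mean([snapshot("side").astype(float) for _ in range(4)],0)[:,:,::-1]
t=np.mean([snapshot("top").astype(float) for _ in range(4)],0)[:,:,::-1]
z=cv2.resize(s[160:210,325:360],(420,600),interpolation=cv2.INTER_CUBIC)
y=cv2.resize(t[165:215,300:330],(360,600),interpolation=cv2.INTER_CUBIC)
cv2.imwrite("pics/a9.png",np.clip((np.hstack([z,y])-20)*1.8,0,255).astype(np.uint8))
```

```text
11.5 [574.84   2.36 186.14] [-3.14  0.   -0.12] [-0.9  -0.72 -0.7 ] 30.419599567166664
```

View pics/a9.png

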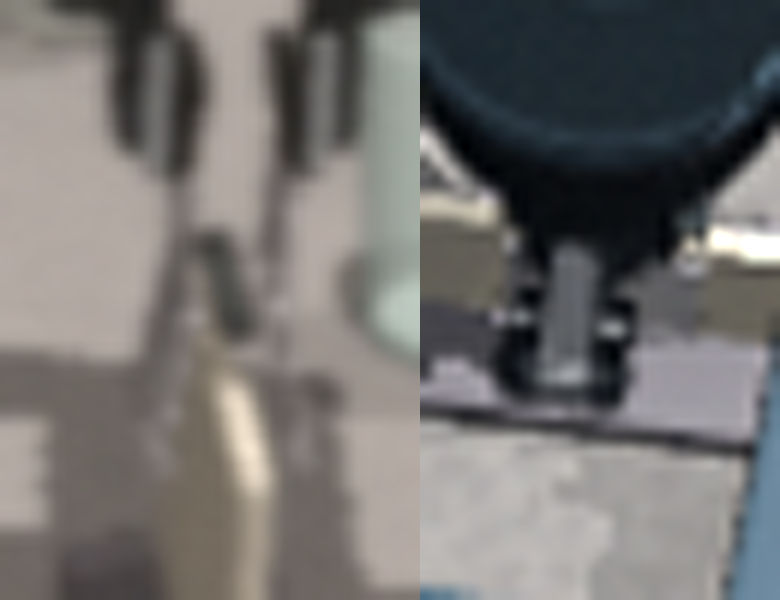

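Run:
```python
from h import *
st=state();print(st['t'],st['position'],st['force'],st['grip_width'],st['joint_vel'].round(3))
print(finish_job())
```

```text
11.9 [574.78077134   2.36800891 186.12618727] [-0.34864371 -0.10041951 -0.531625  ] 30.658047781076075 [-0.001 -0.001 -0.    -0.001 -0.001 -0.   ]
the job is handed in; nothing more can be done
None
```

I squeezed the large clip open on its rail, lifted it off and carried it to the wide white card. It is still held there, upright and open, astride the middle of the card's top edge. I handed the job in at 11.9 s of the 35 s allowed; no verdict was reported.

What the last checks showed:
- **Gape:** the fingers stayed at about 30.7 mm although told to close to 26 mm, so the clip seems to be at its stop. This is less than the 34 mm you gave for the pads at the stop, and I did not find out why. The pictures show the jaws wide apart.
- **Position:** in the side picture the jaws are centred on the card to about 1 mm. The jaw ends are about 20 mm below the top edge and the hub about 12 mm above it. Along the card the clip is within about 2 mm of the middle.
- **Contact:** the last wrist force was under 1 N, and I saw nothing touching the card or its stand.
- **Other items:** I moved nothing else on purpose, but I did not compare their positions before and after.

The two cameras disagreed by 2–3 mm on where the card is across its thickness. I set the final centring mainly by comparing the clip with the card in the same side picture, as the top picture showed a smaller offset.

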